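# Hang a louvre bin on the dispensary rack and stock it

## Task

Hang the empty blue bin from the desk in the free place between the two yellow bins on the top row of the louvred rack: let it down gently, without ramming it or letting it fall on the rack, until its lip is fully caught behind the louvre and it hangs level with its neighbours. Once it hangs on its own, stand the brown medicine bottle with the blue cap upright in it, set down rather than dropped, and leave the yellow-capped bottle, the wooden stamp and the blister strip where they are.

Things in the scene. Friction and masses are not known exactly. Their poses are not given: they have to be found in the camera images.
- rack: Grey stand, fixed, carrying a louvred panel 300 mm wide, 197 high. Origin: on the desk under the panel's hinge, mid-width; x runs away behind the panel, y along it, z up. Base x -50 to +95 mm, y +-159, 19 mm high; side cheeks 116 mm high. Fixed yellow bins like the blue one hang at both ends of the top row: near walls at y = -80 and +80 mm, their bottles ending 85 mm above their undersides.
- rack_hinge (a point): On the rack's base, axes as the rack's: the hinge, 20 mm over the desk. The panel's front face rises from it, leaning back (top to +x) by 0.03 to 0.22 rad, clamped anew each time; this pose does NOT show the lean: feel or see it. The clamp slips above some 60 N at the top. Louvre lips' upper edges lie 185, 145, 105, 65 mm up the panel from here. The free place is the top row's middle, y = 0.
- rack_foot (a point): On the rack's base, axes as the rack's: middle of the base's front edge, on the desk (x = -50 mm). Louvres: each lip is 3 mm thick, 10 mm high, parallel to the panel, its front face 12 mm before the panel's, with a pocket behind it 9 mm wide and 8 to 16 mm deep; 92 mm long, the middle ones centred on y = 0. The panel ends 12 mm above the top lip's edge.
- bin: Loose empty blue plastic bin, 0.1 to 0.2 kg, 100 mm deep (x) x 56 wide (y) x 50 high, walls and floor 3 mm. Origin: centre of the box's underside; z up; x to its back, where the lip is; -x to its low front with a paper label. Sides flat and full height from the back (x = +50) to x = -6 mm, then sloping to 27 mm at the front (x = -50). It starts with its back roughly towards +x.
- bin_lip (a point): On the bin, axes as the bin's, at bin x = +53, z = +47 mm: top middle of the lip's gap. Behind the back wall a 3 mm flange ends in a 3 mm downturn (bin x 56 to 59 mm, down to z = 38): gap 6 mm wide, 9 deep, 52 mm long. Hung, the louvre lip is in the gap, the flange on its edge, the back wall flat on the top two louvres, leaning as the panel does; this point is then 202 to 206 mm over the desk.
- blue_bottle: Loose brown glass medicine bottle, white label, blue cap: 31 mm diameter, 82 mm high, cap 26 mm diameter from 66 mm up, 70 g, upright on the desk. Origin: centre of its underside, z up.
- yellow_bottle: Loose bottle of the same kind with a yellow cap, 32 mm diameter, 80 mm high; to be left alone. Origin: centre of its underside. The two bottles may have changed places; they stand at least 80 mm apart.
- stamp: Loose brown wooden hand stamp, 26 x 52 x 66 mm, on the desk; to be left alone. Origin: centre of its underside.
- blister: Loose blister strip of red tablets, 40 x 96 x 6 mm, on the desk; to be left alone. Origin: centre of its underside.

How it is judged:
By the outcome, as a careful person would: the job done as asked, in the order asked, and still so for the second after the job is handed in, with the robot touching nothing.
It also fails if it takes over 72 s, if anything falls off the work surface, if the arm or the gripper's body presses on something with over 40 N, if the wrist force passes 120 N, or if a joint passes its speed limit or range.

## Robot

A 7-joint arm with a two-finger parallel gripper is mounted at the origin on a cart in front of the work surface, level with it; the furniture and walls round the work are solid. World frame = base frame: x ahead of the robot, y to its left, z up, the work surface at z = 0. Lengths are in mm, angles in rad, forces in N, time in s.
With the tool pointing down it reaches from about 425 to 950 mm from the base axis. Payload 4.7 kg.
Tool frame: the origin (TCP) lies on the centre line of the jaws, within the pads' length; the fingertips stand r.nose_length ahead of it and the grasp point (between the pads) lies 8 mm behind it (r.nose_length is the distance from the TCP to the fingertips, in mm); z points along the fingers, y is the line along which they close (so a half turn about z gives the same grasp; the last joint's range is limited). The gripper opens to 85 mm and grips with 20 to 120 N. Pads are 22 mm wide; open, the fingers measure 114 mm over their backs; the gripper's body (76 mm by 85 mm) begins 54 mm behind the grasp point. The pads swing forward as they close: fully open they stand 13 mm farther back than shut.
Start: joints at [1.215, 0.469, -0.049, 1.532, 0.024, 1.141, -0.082], TCP at [216.73, -639.277, 242.335] pointing down, gripper open.
Joint ranges: [-2.59, 2.59], [-0.33, 1.99], [-1.39, 1.29], [0.1, 2.45], [-1.04, 4.18], [0.21, 1.99], [-2.66, 2.66]. Speed limits (rad/s): [2.57, 2.57, 3.14, 3.14, 3.14, 3.14, 3.14].

## Interface

Orientations are given as a unit quaternion [w, x, y, z].
In Python, from cell import r gives the robot as it stands.
- The arm moves only by the shell command python3 -m creep 'ROWS'. ROWS is JSON, a list of rows, each a list of 5 numbers: the finger opening in mm, from 0 to 85.4, then the shift along the tool's x, y, z in units of 60 mm (1.0 is 60 mm), then the turn about the tool's z in units of 6 degrees (1.0 is 6 degrees). In form: [[hand, dx, dy, dz, twist], ...]. A call has 1 to 8 rows; each row is the pose to reach, as a shift and turn from the pose commanded when the call began, along the tool's axes at that moment; what a row does not reach only later rows make up. A row lasts 1/8 s, in which the tool goes at most 62.5 mm and 10.7 degrees, less where a joint would pass 70% of its speed; a pose out of reach is approached as far as the arm can. A call with a gripper value outside its range is refused whole. The fingers move at their own pace and stop on an object; the grip force is fixed at half the most. Time passes only in rows, so rows that repeat a pose let the fingers close. It gives the time, the measured TCP pose, the force, the opening and the grip force at its end, in the units of the state.
- r.get_state(): the state, without advancing time (a new reading comes with each control period).
- r.grab_frame(name): name is "scene" or "top" or "wrist"; returns the picture (384x512x3 uint8, red, green, blue); there is no depth.
- r.camera_info(name): a dict with "vertical_fov" (degrees; the focal length in pixels is half the picture's height over the tangent of half this angle, whatever the lens; pixels are square), "cx", "cy" (the principal point, pixels), "dist_coeffs" ([k1, k2, p1, p2, k3] as OpenCV has them; the pictures are not rectified), "rvec" (rotation vector, rad) and "tvec" (3), from world to camera coordinates, as OpenCV has them; the wrist camera has in their place "hand_eye" (4x4, takes a point from camera to tool coordinates, whose origin is the TCP and whose axes are the flange's). Camera axes: x right, y down, z forward; pixel columns grow to the right and rows downward; lengths in mm; the calibration is good to about 2 mm. A picture is of the moment at which its call begins: read the wrist's pose just before it. camera_info takes no time and is no camera call.
- r.hand_in(): hands the job in; it is judged then, once.
Trained networks look in the newest picture that a camera, given by its name, has taken for a name from the list of things; names that differ only in an ending like _2 or _b are one class to them, and where a whole thing is asked for, a point or a joint stands for the part that bears it (a point fixed in the world has none). Each returns a list of dicts, best first, with "p" (0 to 1); they miss things now and then, are a little off and sometimes report something else, mostly with a low value. They report only what shows in the picture. A call takes as long as a camera call.
- r.boxes_of(camera, query): "centre" ([x, y, z] in mm, in the coordinates of the camera as it stood for that picture, good to about 4 mm: the middle of the surface that is visible of it).
- r.tip_of(camera, query): "centre" ([x, y, z] in mm, in the coordinates of the camera as it stood for that picture, good to about 4 mm: a listed point, or the origin of a listed thing).
The state is a dict: "time": time; "joint_pos": joint angles; "qvel": joint speeds; "effort": joint torques, N m; "tcp_pos": TCP position; "orientation": TCP orientation; "ft_force": force on the tool from outside, world axes, zero at the start; "moment": the same for the moment, N m; "grip_width": finger opening in mm; "grip_force": force on a finger pad.
Only numpy, scipy, OpenCV 4.12 (cv2) and the standard library are available. Lean on these libraries where they do the work, as an engineer would, in place of code of your own. Each camera call takes 0.05 s, during which the arm holds its last target. There are 200 camera calls.

## Working session

There is one attempt and no reset: what is moved stays moved. The work goes in short steps, Python scripts to look and compute and a shell command to move; the robot and the scene stay as the last step left them, time stands still between calls to the robot, and variables do not carry over. Pictures are saved under pics/ and viewed, at most 11 in all, crops included, and the job is handed in when it is done.

```bash
ls; mkdir -p pics; cat > h.py <<'E'
import numpy as np, cv2
from scipy.spatial.transform import Rotation as R
from cell import r
def T_cam(name):
    ci=r.camera_info(name)
    if 'hand_eye' in ci:
        s=r.get_state(); T=np.eye(4); q=s['orientation']
        T[:3,:3]=R.from_quat([q[1],q[2],q[3],q[0]]).as_matrix(); T[:3,3]=s['tcp_pos']
        return T@np.array(ci['hand_eye'])
    T=np.eye(4);T[:3,:3]=cv2.Rodrigues(np.array(ci['rvec'],float))[0];T[:3,3]=ci['tvec']
    return np.linalg.inv(T)
def K(name):
    ci=r.camera_info(name); f=192/np.tan(np.radians(ci['vertical_fov'])/2)
    return np.array([[f,0,ci['cx']],[0,f,ci['cy']],[0,0,1]]),np.array(ci['dist_coeffs'],float)
def ray(name,uv,T=None):
    k,d=K(name);T=T_cam(name) if T is None else T
    p=cv2.undistortPoints(np.array([[uv]],float),k,d)[0,0]
    v=T[:3,:3]@np.array([p[0],p[1],1]);return T[:3,3],v
def onz(name,uv,z,T=None):
    o,v=ray(name,uv,T);return o+v*(z-o[2])/v[2]
def proj(name,P,T=None):
    k,d=K(name);T=np.linalg.inv(T_cam(name) if T is None else T)
    return cv2.projectPoints(np.array(P,float).reshape(-1,3),cv2.Rodrigues(T[:3,:3])[0],T[:3,3],k,d)[0].reshape(-1,2)
def shot(name,fn):
    T=T_cam(name);im=r.grab_frame(name);cv2.imwrite('pics/'+fn,im[:,:,::-1]);return T,im
def find(name,q,f='tip_of',T=None,n=2):
    T=T_cam(name) if T is None else T
    return [(round(d['p'],2),(T@np.append(d['centre'],1))[:3].round(1)) for d in getattr(r,f)(name,q)[:n]]
E
python3 - <<'E'
from h import *
s=r.get_state();print(s['tcp_pos'],s['orientation'],r.nose_length,s['time'])
ims=[]
for c in ['scene','top']:
    T,im=shot(c,c+'0.png');ims.append(im)
    for q in ['rack','rack_hinge','rack_foot','bin','bin_lip','blue_bottle','yellow_bottle','stamp','blister']: print(c,q,find(c,q))
cv2.imwrite('pics/both.png',cv2.resize(np.hstack(ims),(800,300))[:,:,::-1])
print(r.camera_info('wrist')['hand_eye'])
E
```

```text
pics
[ 216.5150027 -638.735858   241.2291835] [-9.87241981e-04  9.86674582e-01  1.62702951e-01 -2.10632213e-04] 11.0 0.0
scene rack [(0.97, array([660.6,   6.1,  -1.8]))]
scene rack_hinge [(0.76, array([661.9,   9.4,  17.1]))]
scene rack_foot [(0.68, array([607.7,  11.7,   0.9]))]
scene bin [(0.75, array([ 418.5, -305.5,    2.8])), (0.24, array([418.4, -11.7,  -1.7]))]
scene bin_lip [(0.72, array([ 464.8, -275.1,   49.7]))]
scene blue_bottle [(0.68, array([427.2, 310.7,  -4.3])), (0.52, array([432.3, 209.5,   5.1]))]
scene yellow_bottle [(0.71, array([430.4, 211.7,  -1.1]))]
scene stamp [(0.76, array([584.9, 346.8,  -2.8]))]
scene blister [(0.61, array([419.8, -12. ,  -2.4]))]
top rack [(0.72, array([658.6,  12.1,   1.5]))]
top rack_hinge [(0.65, array([658.2,   5.6,  25.4]))]
top rack_foot [(0.58, array([ 6.072e+02,  1.240e+01, -3.000e-01]))]
top bin [(0.91, array([ 419.6, -298.7,    0.7]))]
top bin_lip [(0.68, array([ 468.5, -280.1,   47.9])), (0.65, array([431.3, 206.8,   4. ]))]
top blue_bottle [(0.77, array([424.6, 310.2,   0.8]))]
top yellow_bottle [(0.72, array([432. , 207.9,   5. ]))]
top stamp [(0.52, array([ 5.845e+02,  3.432e+02, -4.000e-01]))]
top blister [(0.94, array([413.2, -13.2,  -7.5])), (0.43, array([654.8,   8.4,  23.2]))]
[[ 1.57344784e-03 -9.65860947e-01 -2.59056279e-01  6.48462822e+01]
 [ 9.99998713e-01  1.60086843e-03  1.05110415e-04 -4.16403632e-01]
 [ 3.13192974e-04 -2.59056111e-01  9.65862223e-01 -1.32086677e+02]
 [ 0.00000000e+00  0.00000000e+00  0.00000000e+00  1.00000000e+00]]
```

View pics/both.png

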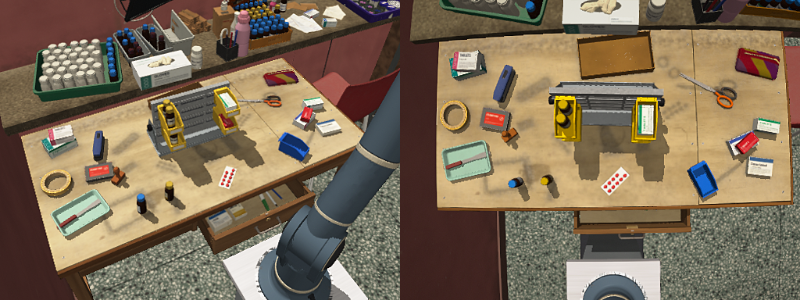

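The overview shows the bin at right, about (705,178) in the top half, with its back towards the upper left. The rack is in the middle. The blue-capped bottle is at about (515,182), left of the yellow one at (546,180). The blister is at (615,180) and the stamp at (510,135). The network positions agree with this, so I'm moving over the bin.

```bash
python3 -m creep '[[85,5.25,-4.27,0.6,-1.4],[85,5.25,-4.27,0.6,-1.4],[85,5.25,-4.27,0.6,-1.4],[85,5.25,-4.27,0.6,-1.4],[85,5.25,-4.27,0.6,-1.4],[85,5.25,-4.27,0.6,-1.4],[85,5.25,-4.27,0.6,-1.4],[85,5.25,-4.27,0.6,-1.4]]'
python3 - <<'E'
from h import *
T,im=shot('wrist','w1.png')
for q in ['bin','bin_lip']: print(q,find('wrist',q,T=T))
s=r.get_state();print(s['tcp_pos'],s['orientation'],s['ft_force'])
# yaw of bin from blue mask min-area rect on desk-height rays
hsv=cv2.cvtColor(im,cv2.COLOR_RGB2HSV);m=cv2.inRange(hsv,(100,120,40),(125,255,255))
c=max(cv2.findContours(m,0,2)[0],key=cv2.contourArea).reshape(-1,2)
c=cv2.approxPolyDP(c,6,True).reshape(-1,2);print(c.tolist());print([onz('wrist',p,50,T)[:2].round(0).tolist() for p in c])
E
```

```text
time: 2.0
tcp_pos: [434.5, -292.6, 206.4]
orientation: [-0.0, 0.971, 0.238, 0.0]
ft_force: [-0.7, -0.4, -1.4]
grip_width: 85.1
grip_force: 0.0
bin [(0.62, array([ 4.148e+02, -3.000e+02, -2.000e-01]))]
bin_lip [(0.79, array([ 468.7, -274. ,   48.6]))]
[ 432.16870382 -296.85365553  206.44613462] [ 4.20654717e-04  9.72343209e-01  2.33556156e-01 -1.72893610e-04] [-0.37382951 -0.58455928  0.42623476]
[[230, 139], [231, 241], [284, 241], [286, 139]]
[[460.0, -251.0], [372.0, -295.0], [396.0, -342.0], [484.0, -295.0]]
```

View pics/w1.png

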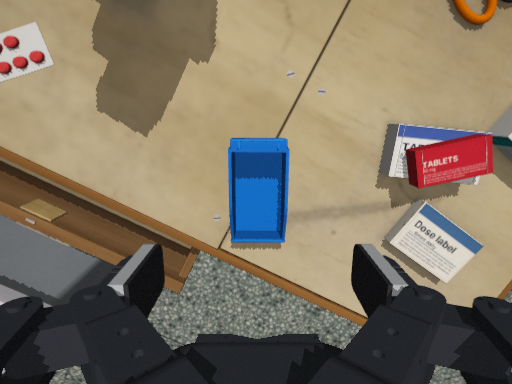

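The bin sits at image columns 230–286, with its lip at row 139 and front at row 241. Its sides run straight up the picture, so the tool is already aligned with it (bin yaw about 27°). I'll descend and grip.

```bash
python3 -m creep '[[85,0.09,0,1.0,0],[85,0.09,0,2.0,0],[85,0.09,0,2.6,0],[85,0.09,0,2.94,0],[85,0.09,0,2.94,0],[50,0.09,0,2.94,0],[50,0.09,0,2.94,0],[50,0.09,0,2.94,0]]'
python3 -m creep '[[50,0,0,0,0],[50,0,0,0,0],[50,0,0,0,0],[50,0,0,0,0]]'
```

```text
time: 3.15
tcp_pos: [438.5, -294.0, 31.5]
orientation: [0.001, 0.972, 0.234, 0.001]
ft_force: [-0.6, -0.8, 7.0]
grip_width: 55.0
grip_force: 64.9
time: 3.65
tcp_pos: [438.5, -294.0, 31.5]
orientation: [0.001, 0.972, 0.234, 0.001]
ft_force: [-0.6, 0.5, 6.6]
grip_width: 55.3
grip_force: 65.0
```

Gripped (width 55 mm, 65 N). I'll lift the bin clear, then read the rack from the saved fixed-camera pictures.

```bash
python3 -m creep '[[50,0,0,-0.2,0],[50,0,0,-0.7,0],[50,0,0,-1.5,0],[50,0,0,-2.5,0],[50,0,0,-3.5,0],[50,0,0,-4.2,0],[50,0,0,-4.2,0],[50,0,0,-4.2,0]]'
python3 - <<'E'
from h import *
a=cv2.imread('pics/top0.png')[95:195,180:350];b=cv2.imread('pics/scene0.png')[105:205,180:350]
# native coords of both: need original 512x384 pixels
cv2.imwrite('pics/crop1.png',np.vstack([cv2.resize(x,None,fx=3,fy=3,interpolation=cv2.INTER_CUBIC) for x in (a,b)]))
for x in (660,):
  print(proj('top',[[x-50,y+8,0] for y in(-159,159)]),proj('top',[[x,8,20],[x,8,203],[x+30,8,203]]))
E
```

```text
time: 4.65
tcp_pos: [436.7, -292.5, 281.3]
orientation: [-0.0, 0.972, 0.235, -0.001]
ft_force: [-0.3, -0.3, -1.6]
grip_width: 55.4
grip_force: 64.2
[[325.45782715 158.19549884]
 [204.90016299 160.99943194]] [[264.457125   139.28708134]
 [263.96658322 123.29513936]
 [263.65539851 109.10072261]]
```

View pics/crop1.png

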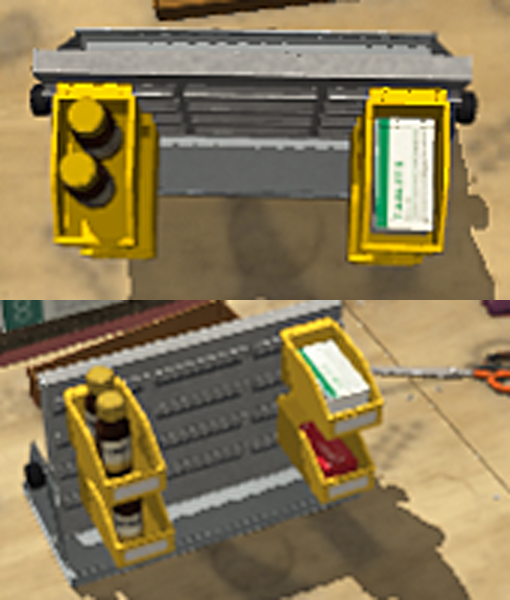

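The top crop shows the rack base's front edge running from about (233,159) to (297,161), so the rack is yawed about -2.5°. The top row's middle is free. I'll take the bin to just in front of it at a safe height.

```bash
python3 -m creep '[[50,0.3,-0.3,-0.4,0],[50,1.0,-0.8,-0.4,1.2],[50,4.42,-3.45,-0.4,4.9],[50,4.42,-3.45,-0.4,4.9],[50,4.42,-3.45,-0.4,4.9],[50,4.42,-3.45,-0.4,4.9],[50,4.42,-3.45,-0.4,4.9],[50,4.42,-3.45,-0.4,4.9]]'
python3 -m creep '[[50,0,0,0,0],[50,0,0,0,0]]'
python3 - <<'E'
from h import *
T,im=shot('wrist','w2.png')
print(K('wrist')[0])
for q in ['rack_hinge','rack_foot','bin','bin_lip']: print(q,find('wrist',q,T=T))
s=r.get_state();print(s['tcp_pos'],s['orientation'],s['ft_force'])
E
```

```text
time: 5.65
tcp_pos: [578.6, 14.8, 303.5]
orientation: [-0.001, 1.0, -0.017, -0.002]
ft_force: [-0.1, 0.2, -1.2]
grip_width: 55.2
grip_force: 64.0
time: 5.9
tcp_pos: [578.7, 10.1, 305.3]
orientation: [0.0, 1.0, -0.021, -0.001]
ft_force: [0.4, -0.2, -2.0]
grip_width: 55.5
grip_force: 64.0
[[315.07117571   0.         257.43481599]
 [  0.         315.07117571 197.21060153]
 [  0.           0.           1.        ]]
rack_hinge [(0.92, array([658.6,  10.1,  19.5]))]
rack_foot [(0.69, array([603.2,  15.1,  -0.7]))]
bin [(0.86, array([554.1,  12.2, 273.9]))]
bin_lip [(0.89, array([616.1,   8.5, 318.3])), (0.7, array([606.2,  14. ,  -1.1]))]
[579.16533994  11.49187276 306.05971923] [ 1.21533941e-04  9.99793368e-01 -2.03268632e-02  1.57769534e-04] [ 0.56020233  0.77986584 -1.29498339]
```

View pics/w2.png

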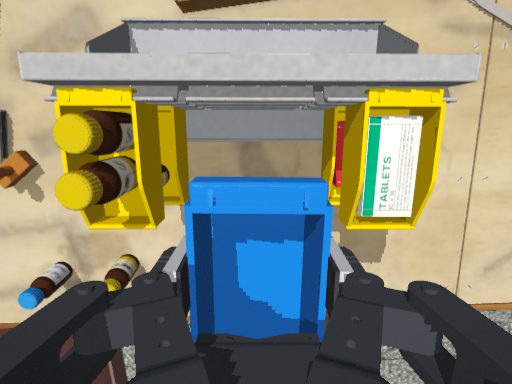

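The wrist view shows the panel's top strip across columns 20–480, rows 54–88, running parallel to the bin. The bin's lip is at rows 180–212, columns 187–332. I'll enlarge the louvre zone to get the lean and the sideways offset.

```bash
python3 - <<'E'
from h import *
im=cv2.imread('pics/w2.png')
g=cv2.cvtColor(im,cv2.COLOR_BGR2GRAY)
for v in (62,68,74): print('panel row',v,[int(np.argmax(np.diff(g[v,5:45].astype(int)))+5),int(np.argmin(np.diff(g[v,455:500].astype(int)))+455)])
h=cv2.cvtColor(im,cv2.COLOR_BGR2HSV)
for v in (92,96,100): 
    x=np.where(cv2.inRange(h[v:v+1],(20,150,100),(35,255,255))[0])[0]; x2=np.split(x,np.where(np.diff(x)>3)[0]+1); print('yellow',v,[(int(a[0]),int(a[-1])) for a in x2 if len(a)>3])
c=im[76:156,150:350]; cv2.imwrite('pics/crop2.png',cv2.resize(c,None,fx=4,fy=4,interpolation=cv2.INTER_CUBIC))
T=T_cam('wrist');print(T[:3,3])
for z in (163,203,215): print(z,[(v,onz('wrist',(255,v),z,T)[:2].round(1).tolist()) for v in (54,80,90,100,110,120,130)])
for c in (225,255,290): print(c,g[48:150,c].tolist())
E
```

```text
panel row 62 [18, 486]
panel row 68 [19, 485]
panel row 74 [19, 484]
yellow 92 [(56, 135), (365, 443)]
yellow 96 [(57, 132), (368, 442)]
yellow 100 [(57, 132), (368, 442)]
[643.79869237   9.17637652 438.16719504]
163 [(54, [689.6, 9.3]), (80, [669.9, 10.1]), (90, [662.1, 10.4]), (100, [654.2, 10.7]), (110, [646.1, 11.0]), (120, [638.0, 11.4]), (130, [629.7, 11.7])]
203 [(54, [682.9, 9.2]), (80, [666.1, 9.9]), (90, [659.4, 10.2]), (100, [652.7, 10.5]), (110, [645.8, 10.8]), (120, [638.8, 11.1]), (130, [631.7, 11.4])]
215 [(54, [680.9, 9.2]), (80, [664.9, 9.9]), (90, [658.6, 10.2]), (100, [652.2, 10.4]), (110, [645.7, 10.7]), (120, [639.1, 11.0]), (130, [632.3, 11.2])]
225 [195, 195, 194, 194, 184, 179, 201, 201, 201, 201, 201, 200, 198, 197, 196, 196, 195, 195, 196, 196, 195, 195, 193, 194, 194, 193, 193, 193, 193, 197, 204, 192, 148, 85, 74, 74, 75, 88, 117, 126, 127, 129, 129, 129, 129, 125, 124, 127, 132, 171, 205, 184, 118, 102, 101, 123, 103, 92, 111, 96, 105, 102, 132, 132, 133, 134, 133, 133, 131, 132, 131, 131, 133, 134, 133, 133, 133, 132, 133, 132, 131, 129, 131, 130, 132, 1
[... 396 characters left out ...]
31, 130, 130, 131, 130, 131, 131, 131, 132, 131, 132, 131, 132, 133, 133, 133, 133, 132, 134, 132, 132, 132, 132, 132, 132, 132, 131, 124, 109, 130, 114, 113, 111, 112, 112, 113, 114, 114, 114]
290 [199, 199, 199, 199, 199, 207, 211, 198, 197, 197, 196, 195, 195, 194, 193, 193, 194, 194, 194, 195, 195, 195, 195, 196, 197, 198, 199, 200, 201, 201, 200, 188, 155, 94, 73, 74, 74, 85, 112, 128, 129, 128, 128, 130, 130, 131, 127, 128, 126, 168, 210, 194, 156, 109, 94, 117, 101, 89, 109, 94, 100, 100, 123, 131, 130, 129, 130, 130, 132, 131, 132, 133, 131, 131, 130, 130, 131, 129, 131, 130, 131, 131, 131, 130, 131, 132, 132, 131, 131, 132, 123, 102, 129, 126, 129, 131, 133, 133, 133, 134, 134, 133]
```

View pics/crop2.png

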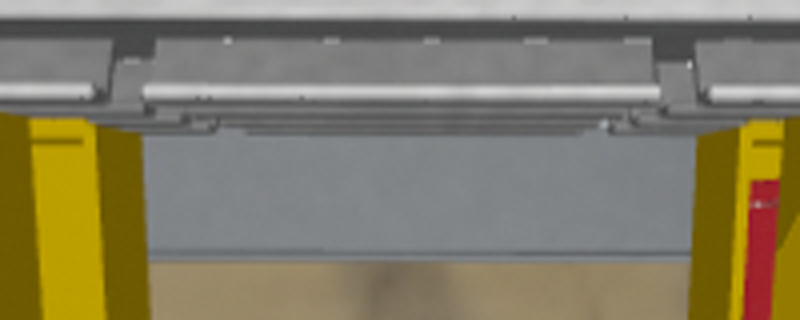

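The top lip's bright edge is at rows 97–100, columns 186–315. Its length gives the right depth for z≈203–205. The lip's front face is 73 mm ahead of the tool and 5.4 mm to its left. The lean comes out at about 0.03–0.05, so a level bin will hook. The bin's gap centre is 35 mm ahead of the tool, so I go forward 39.5 mm and then down.

```bash
python3 -m creep '[[50,0.2,-0.09,0,0],[50,0.45,-0.09,0.2,0],[50,0.6,-0.09,0.5,0],[50,0.66,-0.09,0.9,0],[50,0.66,-0.09,1.1,0],[50,0.66,-0.09,1.1,0],[50,0.66,-0.09,1.1,0]]'
python3 -m creep '[[50,0,0,0.1,0],[50,0,0,0.2,0],[50,0,0,0.3,0],[50,0,0,0.4,0],[50,0,0,0.45,0],[50,0,0,0.45,0]]'
python3 - <<'E'
from h import *
T,im=shot('wrist','w3.png')
print(find('wrist','bin_lip',T=T),T[:3,3])
cv2.imwrite('pics/crop3.png',cv2.resize(im[60:240,130:390],None,fx=3,fy=3,interpolation=cv2.INTER_CUBIC)[:,:,::-1])
E
```

```text
time: 7.02
tcp_pos: [619.5, 16.1, 240.6]
orientation: [-0.0, 1.0, -0.02, 0.001]
ft_force: [0.4, 0.3, -2.3]
grip_width: 55.1
grip_force: 64.0
time: 7.78
tcp_pos: [618.9, 15.9, 212.6]
orientation: [0.0, 1.0, -0.02, -0.0]
ft_force: [0.2, 0.3, -1.7]
grip_width: 55.1
grip_force: 64.0
[(0.77, array([652.5,  15.9, 225.6]))] [683.6821896   13.62567457 344.63470096]
```

View pics/crop3.png

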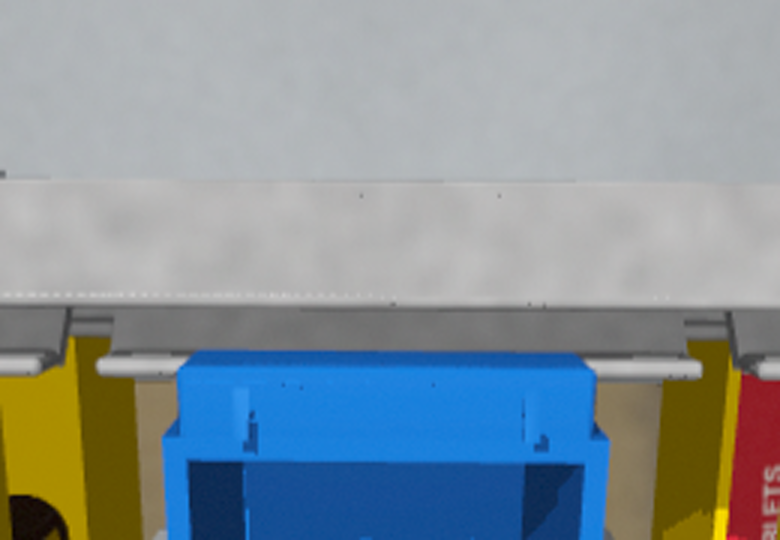

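The crop shows the lip band at rows 179–186 on both sides of the bin's flange, whose rear top edge is at row 182. The bin is centred on the louvre, with the lip extending about equally past it on each side. I'll compute the fore-aft fit.

```bash
python3 - <<'E'
from h import *
he=np.array(r.camera_info('wrist')['hand_eye']); k,d=K('wrist')
def at(row,z,col=257):  # tool-frame x for point z mm above TCP
    p=cv2.undistortPoints(np.array([[[col,row]]],float),k,d)[0,0]
    v=he[:3,:3]@[p[0],p[1],1];o=he[:3,3];return (o+v*(-z-o[2])/v[2]).round(1)[:2]
z=212.7
for zl in (203,205): print('lip front/back',zl,at(186,zl-z,160),at(179.5,zl-z,160))
print('lip ends',at(183,204-z,162.7),at(183,204-z,363.7))
print('bin x59 z50',at(182.3,20),'x59 z38',at(176.7,8),'x47',at(213.3,20))
print('panel top front edge z217',at(60+303/3,217-z))
E
```

```text
lip front/back 203 [ 32.  -45.2] [ 35.  -44.9]
lip front/back 205 [ 32.4 -44.5] [ 35.4 -44.3]
lip ends [ 33.6 -43.5] [33.7 48.3]
bin x59 z50 [40.3 -0.4] x59 z38 [39.9 -0.4] x47 [28.4 -0.4]
panel top front edge z217 [45.7 -0.4]
```

```bash
python3 -m creep '[[50,-0.01,0.04,0.02,0],[50,-0.01,0.04,0.07,0],[50,-0.01,0.04,0.12,0],[50,-0.01,0.04,0.17,0],[50,-0.01,0.04,0.22,0],[50,-0.01,0.04,0.26,0],[50,-0.01,0.04,0.26,0]]'
python3 -m creep '[[50,0,0,0.02,0],[50,0,0,0.04,0],[50,0,0,0.06,0],[50,0,0,0.06,0]]'
```

```text
time: 8.75
tcp_pos: [618.2, 13.5, 197.1]
orientation: [0.0, 1.0, -0.02, -0.0]
ft_force: [-0.4, -0.7, -1.9]
grip_width: 55.1
grip_force: 64.0
time: 9.25
tcp_pos: [618.3, 13.5, 193.6]
orientation: [0.0, 1.0, -0.02, -0.0]
ft_force: [0.5, 0.8, -2.5]
grip_width: 55.0
grip_force: 64.0
```

```bash
python3 -m creep '[[50,0,0,0.02,0],[50,0,0,0.035,0],[50,0,0,0.05,0],[50,0,0,0.05,0]]'
python3 -m creep '[[50,0,0,0.01,0],[50,0,0,0.02,0],[50,0,0,0.03,0],[50,0,0,0.03,0]]'
```

```text
time: 9.75
tcp_pos: [618.3, 13.5, 190.6]
orientation: [0.0, 1.0, -0.02, -0.0]
ft_force: [-0.1, 0.4, -0.9]
grip_width: 55.5
grip_force: 64.0
time: 10.25
tcp_pos: [618.5, 13.5, 189.6]
orientation: [0.0, 1.0, -0.02, 0.0]
ft_force: [-2.2, -0.6, 4.6]
grip_width: 55.1
grip_force: 64.6
```

```bash
python3 -m creep '[[50,0,0,0.01,0],[50,0,0,0.02,0],[50,0,0,0.02,0]]'
python3 - <<'E'
from h import *
s=r.get_state();print(s['tcp_pos'],s['ft_force'],s['moment'])
T,im=shot('wrist','w4.png')
cv2.imwrite('pics/crop4.png',np.vstack([cv2.resize(im[100:240,130:390],(780,420),interpolation=cv2.INTER_CUBIC)])[:,:,::-1])
E
```

```text
time: 10.62
tcp_pos: [618.5, 13.5, 189.4]
orientation: [0.0, 1.0, -0.02, 0.001]
ft_force: [-6.1, -0.8, 10.1]
grip_width: 54.8
grip_force: 65.5
[618.50683927  13.50575756 189.40630126] [-6.08811914 -0.81301983 10.08102244] [-0.13495308  0.70227537 -0.02554849]
```

View pics/crop4.png

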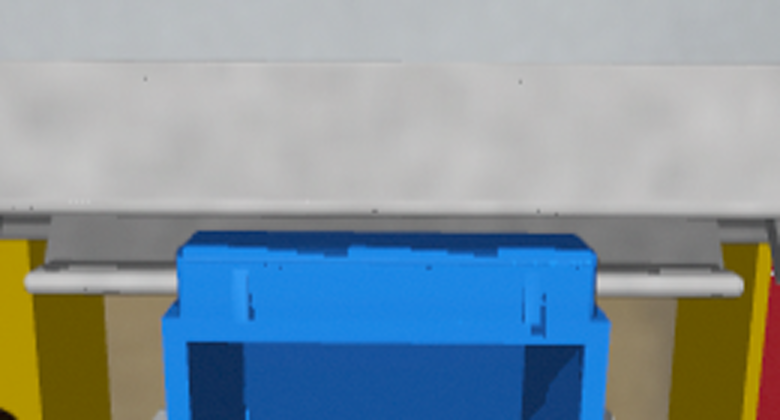

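The lip (crop rows 268–296) now runs in under the flange, between the wall and the downturn. Contact is gentle at 10 N. I'll ease the backward push and feel again before letting go.

```bash
python3 -m creep '[[50,-0.01,0,0,0],[50,-0.015,0,0,0],[50,-0.015,0,0,0]]'
python3 -m creep '[[50,0,0,0.01,0],[50,0,0,0.015,0],[50,0,0,0.015,0]]'
```

```text
time: 11.05
tcp_pos: [618.5, 13.6, 189.4]
orientation: [0.0, 1.0, -0.02, 0.002]
ft_force: [-2.2, 0.1, 6.6]
grip_width: 55.0
grip_force: 65.3
time: 11.42
tcp_pos: [618.6, 13.6, 189.3]
orientation: [0.0, 1.0, -0.02, 0.002]
ft_force: [-4.7, -0.2, 11.5]
grip_width: 55.0
grip_force: 65.6
```

```bash
python3 -m creep '[[50,0,0,-0.015,0],[50,0,0,-0.015,0],[58,0,0,-0.015,0],[58,0,0,-0.015,0],[62,0,0,-0.015,0],[66,0,0,-0.015,0],[70,0,0,-0.015,0]]'
python3 - <<'E'
from h import *
T,im=shot('wrist','w5.png')
print(find('wrist','bin_lip',T=T),find('wrist','bin',T=T),T[:3,3])
T4=cv2.imread('pics/w4.png')
cv2.imwrite('pics/crop5.png',cv2.resize(im[100:380,90:420],(700,594),interpolation=cv2.INTER_CUBIC)[:,:,::-1])
E
```

```text
time: 12.3
tcp_pos: [617.4, 13.6, 187.6]
orientation: [0.0, 1.0, -0.02, -0.0]
ft_force: [0.4, -0.2, -0.1]
grip_width: 70.0
grip_force: 0.0
[(0.87, array([653.4,  15.5, 204.4]))] [(0.82, array([594.8,  15.4, 160.1]))] [682.11150561  11.28892851 319.67891756]
```

View pics/crop5.png

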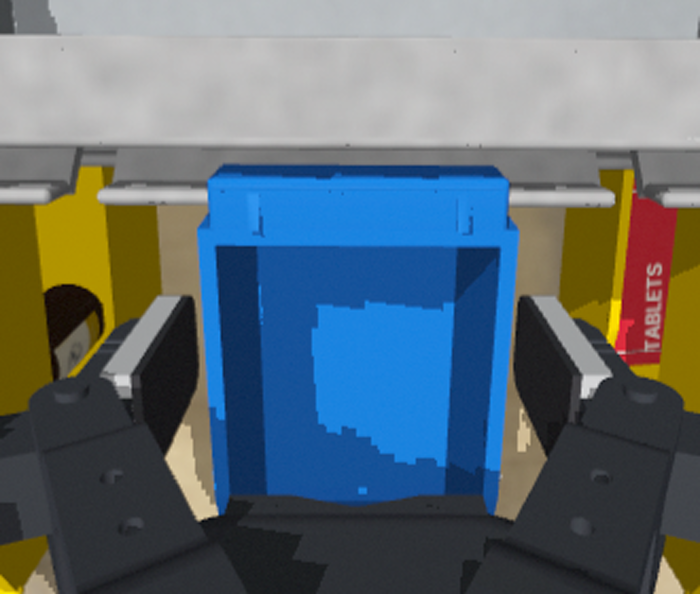

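The bin hangs free with the fingers open. Its flange sits over the lip, and the network puts bin_lip at z=204.4, inside the 202–206 range. I'll retreat straight up, check it from above, then go for the blue-capped bottle.

```bash
python3 -m creep '[[75,0,0,-0.3,0],[75,0,0,-0.9,0],[75,0,0,-1.7,0],[75,0,0,-2.4,0],[75,0,0,-2.4,0],[75,-0.6,0,-2.4,0],[75,-0.6,0,-2.4,0],[75,-0.6,0,-2.4,0]]'
python3 - <<'E'
from h import *
T,im=shot('wrist','w6.png')
print(find('wrist','bin_lip',T=T),find('wrist','bin',T=T),T[:3,3])
sc=r.grab_frame('scene');cv2.imwrite('pics/s6.png',sc[:,:,::-1])
cv2.imwrite('pics/crop6.png',np.hstack([cv2.resize(sc[100:200,180:320],(560,400),interpolation=cv2.INTER_CUBIC)])[:,:,::-1])
print(find('scene','bin_lip'),find('scene','bin'))
E
python3 -m creep '[[60,-2.79,-4.81,0,0],[60,-2.79,-4.81,0,0],[60,-2.79,-4.81,0,0],[60,-2.79,-4.81,0,0],[60,-2.79,-4.81,0,0],[60,-2.79,-4.81,0.5,0],[60,-2.79,-4.81,1.6,0],[60,-2.79,-4.81,1.6,0]]'
python3 - <<'E'
from h import *
r.grab_frame('wrist')
T,im=shot('wrist','w7.png')
print(T[:3,3],r.get_state()['tcp_pos'])
for q in ['blue_bottle','yellow_bottle']: print(q,find('wrist',q,T=T))
h=cv2.cvtColor(im,cv2.COLOR_RGB2HSV);m=cv2.inRange(h,(95,120,60),(125,255,255))
n,l,st,ce=cv2.connectedComponentsWithStats(m)
for i in range(1,n):
    if st[i,4]>80: print(st[i],ce[i],onz('wrist',ce[i],82,T))
cv2.imwrite('pics/crop7.png',np.hstack([cv2.imread('pics/crop6.png')[:300,:400],cv2.resize(im,(400,300))[:,:,::-1]]))
E
```

```text
time: 13.45
tcp_pos: [581.6, 14.9, 331.8]
orientation: [0.0, 1.0, -0.02, 0.0]
ft_force: [1.2, 0.6, -0.5]
grip_width: 74.8
grip_force: 0.0
[(0.98, array([654.8,  15.3, 202.2]))] [(0.85, array([596.8,  15.4, 157.4]))] [646.25338802  12.5987714  463.92004482]
[(0.62, array([649.2,  13.6, 207.5]))] [(0.61, array([599.3,  10.3, 156.6]))]
time: 14.75
tcp_pos: [423.6, 308.1, 232.0]
orientation: [0.003, 1.0, -0.019, -0.004]
ft_force: [0.2, 0.3, 1.0]
grip_width: 60.0
grip_force: 0.0
[490.32937597 307.22136195 366.19328065] [426.30549754 310.16081647 236.3529461 ]
blue_bottle [(0.68, array([425.6, 316.4,  -0.8]))]
yellow_bottle []
[241 171  27  29 588] [253.81802721 185.13435374] [424.75732126 312.37968859  82.        ]
```

View pics/crop7.png

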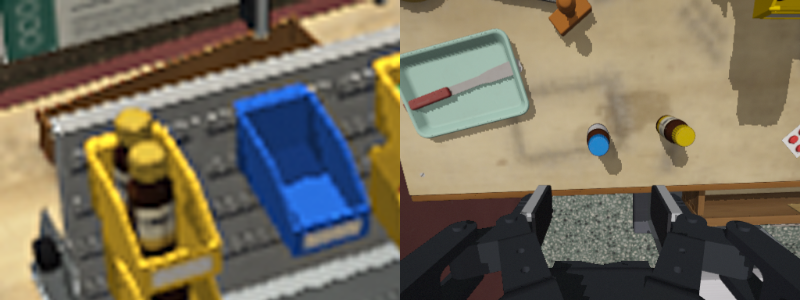

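The left half shows the blue bin hanging level beside the yellow one. The right half shows the blue-capped bottle just ahead of the fingers at (599,145), with the yellow one clear at (683,135). The cap lies about 3 mm left of the tool axis. I'll descend and grip it by the cap.

```bash
python3 -m creep '[[60,-0.02,-0.05,0.9,0],[60,-0.02,-0.05,1.8,0],[60,-0.02,-0.05,2.5,0],[60,-0.02,-0.05,2.82,0],[60,-0.02,-0.05,2.82,0],[60,-0.02,-0.05,2.82,0],[20,-0.02,-0.05,2.82,0],[20,-0.02,-0.05,2.82,0]]'
python3 -m creep '[[20,0,0,0,0],[20,0,0,0,0],[20,0,0,0,0],[20,0,0,0,0]]'
```

```text
time: 15.95
tcp_pos: [425.2, 313.4, 67.5]
orientation: [-0.001, 1.0, -0.02, 0.001]
ft_force: [-0.8, -1.9, 14.9]
grip_width: 24.9
grip_force: 33.7
time: 16.45
tcp_pos: [425.4, 313.5, 67.7]
orientation: [-0.0, 1.0, -0.02, 0.001]
ft_force: [-0.3, -1.0, 5.9]
grip_width: 24.0
grip_force: 57.6
```

Cap gripped (width 24–25 mm, 58 N). I'll lift the bottle, carry it over and stop above the bin.

```bash
python3 -m creep '[[20,0,0,-0.2,0],[20,0,0,-0.8,0],[20,0,0,-1.6,0],[20,0,0,-2.5,0],[20,0,0,-3.4,0],[20,0,0,-4.2,0],[20,0,0,-4.6,0],[20,0,0,-4.6,0]]'
python3 -m creep '[[20,0.3,0.4,0,0],[20,0.8,1.1,0,0],[20,1.3,1.8,0,0],[20,1.8,2.5,0,0],[20,2.3,3.3,0,0],[20,2.8,4.0,0,0],[20,3.2,4.6,0,0],[20,3.43,4.86,0,0]]'
python3 -m creep '[[20,0,0,0.3,0],[20,0,0,0.6,0],[20,0,0,0.6,0],[20,0,0,0.6,0]]'
python3 - <<'E'
from h import *
T,im=shot('wrist','w8.png')
print(find('wrist','bin_lip',T=T),find('wrist','bin',T=T),find('wrist','blue_bottle',T=T),r.get_state()['tcp_pos'])
cv2.imwrite('pics/crop8.png',im[:,:,::-1])
E
```

```text
time: 17.45
tcp_pos: [424.9, 313.7, 344.8]
orientation: [-0.001, 1.0, -0.02, 0.002]
ft_force: [-0.6, -0.6, -1.7]
grip_width: 23.5
grip_force: 58.0
time: 18.45
tcp_pos: [618.7, 10.5, 340.3]
orientation: [0.0, 1.0, -0.022, -0.002]
ft_force: [-0.0, 0.9, 0.1]
grip_width: 23.6
grip_force: 58.0
time: 18.95
tcp_pos: [618.4, 14.8, 306.7]
orientation: [-0.0, 1.0, -0.019, 0.0]
ft_force: [0.3, 1.3, -1.3]
grip_width: 23.8
grip_force: 58.0
[(0.6, array([653.6,  16.1, 205.4]))] [(0.65, array([599.2,  12.6, 156.7]))] [(0.76, array([620.2,  17.3, 240.3]))] [618.89160331  13.83464523 307.31813527]
```

View pics/crop8.png

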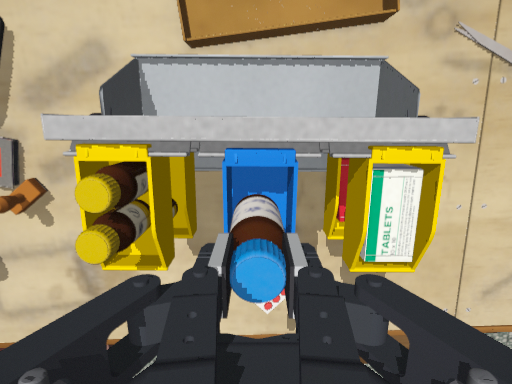

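The bottle (cap at (258,270)) is upright and centred over the blue bin, which still hangs between the yellow ones. I'll lower it in.

```bash
python3 -m creep '[[20,0,0,0.2,0],[20,0,0,0.4,0],[20,0,0,0.6,0],[20,0,0,0.8,0],[20,0,0,1.0,0],[20,0,0,1.1,0],[20,0,0,1.1,0]]'
python3 -m creep '[[20,0,0,0.03,0],[20,0,0,0.06,0],[20,0,0,0.09,0],[20,0,0,0.11,0],[20,0,0,0.11,0]]'
```

```text
time: 20.02
tcp_pos: [618.5, 13.5, 240.0]
orientation: [0.0, 1.0, -0.02, -0.0]
ft_force: [0.1, 0.7, -0.7]
grip_width: 23.3
grip_force: 58.0
time: 20.65
tcp_pos: [618.6, 13.5, 233.8]
orientation: [0.0, 1.0, -0.02, -0.0]
ft_force: [0.1, -0.2, 0.5]
grip_width: 23.9
grip_force: 58.0
```

```bash
python3 -m creep '[[20,0,0,0.02,0],[20,0,0,0.04,0],[20,0,0,0.04,0]]'
```

```text
time: 21.02
tcp_pos: [618.6, 13.5, 231.4]
orientation: [0.0, 1.0, -0.02, -0.0]
ft_force: [-0.1, -0.8, -0.8]
grip_width: 23.5
grip_force: 58.0
```

```bash
python3 -m creep '[[20,0,0,0.015,0],[20,0,0,0.025,0],[20,0,0,0.025,0]]'
```

```text
time: 21.4
tcp_pos: [618.7, 13.5, 230.0]
orientation: [0.0, 1.0, -0.02, -0.0]
ft_force: [0.8, -0.3, 0.3]
grip_width: 23.6
grip_force: 58.0
```

```bash
python3 -m creep '[[20,0,0,0.01,0],[20,0,0,0.02,0],[20,0,0,0.02,0]]'
```

```text
time: 21.78
tcp_pos: [618.6, 13.5, 228.8]
orientation: [0.0, 1.0, -0.02, -0.0]
ft_force: [-0.1, 0.2, -0.5]
grip_width: 23.8
grip_force: 58.0
```

```bash
python3 -m creep '[[20,0,0,0.01,0],[20,0,0,0.02,0],[20,0,0,0.02,0]]'
```

```text
time: 22.15
tcp_pos: [618.8, 13.5, 228.1]
orientation: [0.0, 1.0, -0.02, 0.0]
ft_force: [-0.3, 0.4, 2.4]
grip_width: 23.6
grip_force: 58.2
```

Light contact (about 3 N). I'll settle 0.6 mm more, then open.

```bash
python3 -m creep '[[20,0,0,0.01,0],[20,0,0,0.01,0],[27,0,0,0.01,0],[27,0,0,0.01,0],[30,0,0,0.01,0],[36,0,0,0.01,0],[44,0,0,0.01,0],[50,0,0,0.01,0]]'
python3 -m creep '[[50,0,0,-0.2,0],[50,0,0,-0.6,0],[50,0,0,-1.2,0],[50,0,0,-2.0,0],[50,-0.8,0,-2.4,0],[50,-1.2,0,-2.4,0],[50,-1.2,0,-2.4,0],[50,-1.2,0,-2.4,0]]'
python3 - <<'E'
from h import *
T,im=shot('wrist','w9.png')
print(find('wrist','bin_lip',T=T),find('wrist','bin',T=T),find('wrist','blue_bottle',T=T))
sc=r.grab_frame('scene')
print(find('scene','bin_lip'),find('scene','blue_bottle'))
cv2.imwrite('pics/crop9.png',np.hstack([cv2.resize(sc[90:210,180:340],(400,300),interpolation=cv2.INTER_CUBIC),cv2.resize(im,(400,300))])[:,:,::-1])
E
```

```text
time: 23.15
tcp_pos: [618.7, 13.5, 227.0]
orientation: [0.0, 1.0, -0.02, 0.0]
ft_force: [0.3, -0.1, 0.4]
grip_width: 50.2
grip_force: 0.0
time: 24.15
tcp_pos: [547.3, 16.2, 371.3]
orientation: [0.0, 1.0, -0.02, 0.0]
ft_force: [-0.4, 0.6, 0.2]
grip_width: 49.7
grip_force: 0.0
[(0.56, array([652.8,  15.1, 204.9])), (0.2, array([596.1,  12.8, 160.4]))] [(0.94, array([597.1,  14. , 158.3]))] [(0.64, array([619.6,  17. , 156.6]))]
[(0.88, array([650.4,  15.4, 208.2])), (0.6, array([ 6.597e+02,  5.400e+00, -3.000e-01]))] [(0.67, array([624.1,  11.8, 157.8]))]
```

View pics/crop9.png

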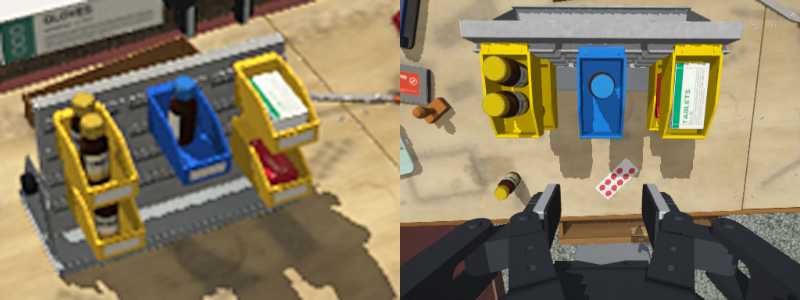

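Both views show the blue bin hanging level with its neighbours. The blue-capped bottle stands upright in it, at (601,85) in the wrist half. The yellow bottle, stamp and blister are where they were, and the gripper is clear. Handing in.

```bash
python3 -c "
from cell import r
print(r.hand_in())"
```

```text
the job is handed in; nothing more can be done
None
```

The blue bin hangs level in the free place between the yellow bins with the blue-capped bottle standing upright in it, the other items were left untouched, and the job was handed in at about 24 s (verdict not shown).

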